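Open the sweet jar for refilling

TASK

The square sweet jar needs refilling, but a little metal pail has been left standing on its screw cap: first hang the pail by its handle on the hook of the stand and let go of it. Then, with the jar braced in its wooden holder, unscrew the tight cap (anticlockwise seen from above) until its thread lets go, without pulling the jar up out of the holder, and finish still holding the cap level in the gripper, clear of the jar, a few centimetres above its open mouth. Leave the other goods on the counter where they are.

Things in the scene. Friction and masses are not known exactly. Their poses are not given: they have to be found in the camera images.
- jar_holder: Dark wooden holder fixed to the counter, square 105 x 105 mm, 36 mm high, with a square recess 81 x 81 mm whose floor is 8 mm above the counter. The jar's square foot stands in it with 1.5 mm play on each side, so the jar can neither turn (more than about 2 degrees) nor slide. Origin: centre of the underside; z up, x and y along its sides.
- jar: Loose clear glass sweet jar full of round sweets, about 0.65 kg. Square body 78 x 78 mm, 88 mm high to its flat shoulder; above it a round neck 43 mm across up to the mouth at 114 mm, with three short sloping outside threads (lug threads). Origin: centre of the underside; z up; its sides lie along x and y.
- jar_mouth (a point): Centre of the jar's mouth (rim of the neck), on the jar's axis 114 mm above its underside.
- cap: Round ribbed steel twist-off cap on the jar, 64 to 66 mm across, 25 mm high, 70 g. Origin: centre of its lower edge, z up. When tight the lower edge is 95 mm above the jar's underside, 7 mm above the shoulder. Turn anticlockwise seen from above: it rises 2 mm and comes free when its x axis is about 1.18 rad past the jar's x axis, up to a stop at 1.64 rad; this angle starts at 0.02 to 0.28 rad.
- cap_top (a point): Centre of the cap's flat top, 25 mm above its lower edge. A sprung rubber liner inside presses the cap up against the threads with about 11 N; turning takes 0.2 to 0.5 N m; one grasp turned 75 degrees frees it. Once free it lifts straight off; its lower edge must rise 19 mm to clear the neck.
- pail: Small loose open aluminium pail standing on the cap, 110 g: foot 52 mm across, rim 74 mm across, 55 mm high. A stiff handle of 8 mm round bar rises from its +y and -y sides to a straight level bar along its y axis, 62 mm long. Origin: centre of the foot, z up through the bar's middle.
- pail_bar (a point): Middle of the pail's handle bar (on its centre line), 120 mm above the foot, 65 mm above the rim. Pinching the bar about 21 mm to one side leaves the middle free for the hook.
- hook_stand: Dark steel hook on a stand fixed to the counter: wooden base 100 x 100 x 14 mm, post 14 mm thick and 166 mm high, and at its top an arm of 8 mm round bar that runs 110 mm out along the stand's own -x axis, dips to a seat and turns up at the end. Origin: under the post's axis at counter level; z up.
- hook_seat (a point): Top of the bar in the hook's dip, where a handle rests: 85 mm from the post along the stand's -x, 164 mm above the counter. A handle's 8 mm bar resting there has its centre line 4 mm higher.
- hook_end (a point): Centre of the hook's upturned end, 110 mm from the post along the stand's -x, 177 mm above the counter; the metal ends 4 mm higher.
- round_jar: Bystander: closed round amber glass jar, 68 mm across, 110 mm high. Origin: centre of the underside.
- gift_box: Bystander: cardboard box with black band, 74 x 94 x 36 mm. Origin: centre of the underside.
- tip_bowl: Bystander: white bowl, 90 mm across, 40 mm high. Origin: centre of the underside.
Things that resemble listed ones, but are neither listed nor needed, are in the scene too. Several things have the shape of the cap; the one meant has the colours described above.

How it is judged:
By the outcome, as a careful person would: the job done as asked, in the order asked, and still so for the second after the job is handed in, while the arm keeps its last pose, push and grip.
It also fails if it takes over 51 s, if anything falls off the work surface, if the arm or the gripper's body presses on something with over 40 N, if the wrist force passes 120 N, or if a joint passes its speed limit or range.

ROBOT

A 6-joint arm with a two-finger parallel gripper is mounted at the origin on the work surface. World frame = base frame: x ahead of the robot, y to its left, z up, the work surface at z = 0. Lengths are in m, angles in rad, forces in N, time in s.
With the tool pointing down it reaches from about 0.35 to 0.975 m from the base axis. Payload 4.9 kg.
Tool frame: the origin (TCP) lies midway between the tips of the shut fingers; the grasp point (between the pads) lies 19 mm behind it; z points along the fingers, y is the line along which they close (so a half turn about z gives the same grasp; the last joint's range is limited). The gripper opens to 85 mm and grips with 20 to 120 N. Pads are 22 mm wide; open, the fingers measure 114 mm over their backs; the gripper's body (76 mm by 85 mm) begins 54 mm behind the grasp point. The pads swing forward as they close: fully open they stand 13 mm farther back than shut.
Start: joints at [-1.222, 0.053, 1.613, -0, 1.476, -0.119], TCP at [0.282, -0.558, 0.231] pointing down, gripper open.
Joint ranges: [-3.01, 3.01], [-1.01, 2.22], [0.06, 2.58], [-1.02, 4.17], [0.09, 2.62], [-3.14, 3.14]. Speed limits (rad/s): [2.57, 2.57, 3.14, 3.14, 3.14, 3.14].

INTERFACE

Orientations are given as a unit quaternion [w, x, y, z].
In Python, from plant import manip gives the robot as it stands.
- The arm moves only by the tool move_arm, never from a script. Its argument "increments" is one flat list of numbers, 5 for each row, row after row: the shift along the tool's x, y, z in mm, then the turn about the tool's z in rad, then the opening, from 0 (shut) to 1 (fully open). In form: [tx, ty, tz, spin, jaw, tx, ty, tz, spin, jaw, ...]. A call has 1 to 8 rows; each row shifts and turns the commanded pose from where the row before left it, along the tool's axes as they then stand; what a row does not reach is not made up. A row lasts 1/12 s, in which the tool goes at most 41.7 mm and 7.16 degrees, less where a joint would pass 70% of its speed; a pose out of reach is approached as far as the arm can. A call with a gripper value outside its range is refused whole. The fingers move at their own pace and stop on an object; the grip force is fixed at half the most. Time passes only in rows, so rows that do not move let the fingers close. It gives the time, the measured TCP pose, the force, the opening and the grip force at its end, in the units of the state.
- manip.state(): the state, without advancing time (a new reading comes with each control period).
- manip.grab_frame(name): name is "scene" or "top" or "wrist"; returns a dict with "image" (400x640x3 uint8, blue, green, red), "fov_y" (degrees; the focal length in pixels is half the picture's height over the tangent of half this angle, whatever the lens; pixels are square), "cx", "cy" (the principal point, pixels), "eye" and "rotation" of the camera in the world; the wrist camera has in their place "T_tool_cam" (4x4, takes a point from camera to tool coordinates, whose origin is the TCP and whose axes are the flange's). Camera axes: x right, y down, z forward; pixel columns grow to the right and rows downward; lengths in m; the calibration is good to about 2 mm. A picture is of the moment at which its call begins: read the wrist's pose just before it. There is no depth.
- manip.job_done(): hands the job in; it is judged then, once.
The state is a dict: "time": time; "joint_pos": joint angles; "joint_vel": joint speeds; "joint_efforts": joint torques, N m; "tool_pos": TCP position; "tool_rot": TCP orientation; "contact_force": force on the tool from outside, world axes, zero at the start; "ft_torque": the same for the moment, N m; "gripper_width": opening from 0.0 (shut) to 1.0 (fully open); "grasp_force": force on a finger pad.
Only numpy, scipy, OpenCV 4.12 (cv2) and the standard library are available. Lean on these libraries where they do the work, as an engineer would, in place of code of your own. Each camera call takes 0.05 s, during which the arm holds its last target. There are 200 camera calls.

## Working session

There is one attempt and no reset: what is moved stays moved. The work goes in short steps, Python scripts to look and compute and a tool call to move; the robot and the scene stay as the last step left them, time stands still between calls to the robot, and variables do not carry over. Pictures are saved under pics/ and viewed, at most 13 in all, crops included, and the job is handed in when it is done.

Besides the shell and the picture viewer there is one more tool, called after "Request:" as name(argument=value, ...) on one line, values as JSON. move_arm: Moves the arm, as the interface text tells. Its arguments: {"type":"object","properties":{"increments":{"type":"array"}},"required":["increments"]}

```bash
mkdir -p pics; cat > h.py <<'E'
import numpy as np, cv2
from scipy.spatial.transform import Rotation as R
from plant import manip
def grab(n):
    st=manip.state(); f=manip.grab_frame(n)
    if n=="wrist":
        q=st["tool_rot"]; M=R.from_quat([q[1],q[2],q[3],q[0]]).as_matrix(); T=np.array(f["T_tool_cam"])
        f["rotation"]=M@T[:3,:3]; f["eye"]=M@T[:3,3]+np.array(st["tool_pos"])
    f["rotation"]=np.array(f["rotation"]); f["eye"]=np.array(f["eye"])
    f["F"]=200/np.tan(np.radians(f["fov_y"])/2); return f
def ray(f,u,v):
    d=f["rotation"]@np.array([(u-f["cx"])/f["F"],(v-f["cy"])/f["F"],1]); return f["eye"],d/np.linalg.norm(d)
def plane(f,u,v,z):
    e,d=ray(f,u,v); return e+d*(z-e[2])/d[2]
def proj(f,p):
    c=f["rotation"].T@(np.array(p)-f["eye"]); return np.array([f["cx"]+f["F"]*c[0]/c[2],f["cy"]+f["F"]*c[1]/c[2]])
def tri(r1,r2):
    A=np.zeros((3,3));b=np.zeros(3)
    for e,d in (r1,r2):
        P=np.eye(3)-np.outer(d,d);A+=P;b+=P@e
    x=np.linalg.solve(A,b); return x,[np.linalg.norm(np.cross(x-e,d)) for e,d in (r1,r2)]
E
python3 - <<'E'
from h import *
import pickle
D={}
for n in("scene","top"):
    f=grab(n);D[n]=f;cv2.imwrite(f"pics/{n}0.png",f["image"]);print(n,f["F"],f["cx"],f["cy"],f["eye"],f["rotation"].round(3).tolist())
pickle.dump(D,open("D.pkl","wb"))
print(manip.state())
E
```

```text
scene 496.6681970664262 320.14045474171684 203.49406716914442 [0.87028949 0.64390344 0.92324012] [-0.09, 0.215, 0.911, -0.341]
top 361.2685669881149 318.57288435658484 202.1027624610224 [0.51492628 0.06437416 0.86113528] [0.022, -0.705, 0.709, -0.014]
{'time': 0.1, 'joint_pos': array([-1.22201700e+00,  5.32975684e-02,  1.61419655e+00,  1.42900924e-05,
        1.47600686e+00, -1.18992042e-01]), 'joint_vel': array([ 8.64375406e-04, -6.23030090e-04, -2.41430570e-03,  3.59884315e-04,
        2.31934082e-05,  4.79683766e-04]), 'joint_efforts': array([ 2.74022013e-04, -3.94905102e+01, -3.71363139e+01, -1.26931045e-04,
        3.90175977e-03,  2.79731118e-06]), 'tool_pos': array([ 0.28161942, -0.55730448,  0.23015798]), 'tool_rot': array([-9.48686860e-04,  9.72772913e-01,  2.31758385e-01, -1.02320723e-04]), 'contact_force': array([ 0.02210188, -0.27020579, -0.9521098 ]), 'ft_torque': array([-0.05386171,  0.01720121, -0.05613021]), 'grasp_force': 0.0, 'gripper_width': 1.0013662923970308}
```

View pics/scene0.png

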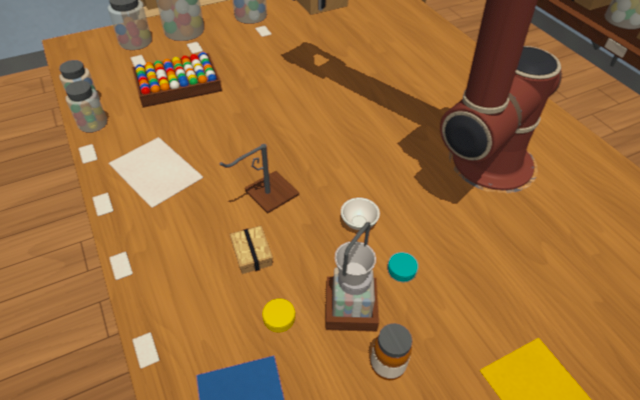

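View pics/top0.png

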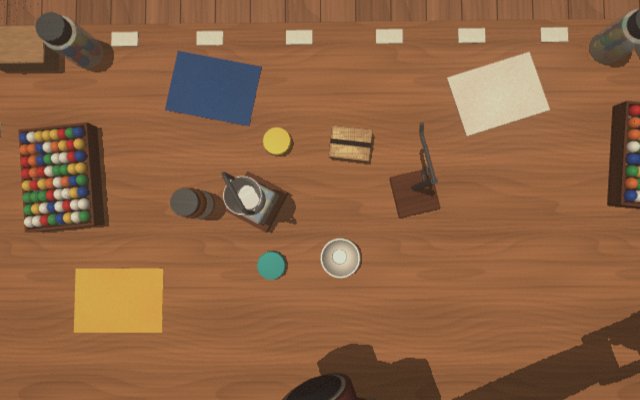

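The top view shows the pail on the jar near (245,198), with the round jar at (190,203). The hook stand's base is at (415,193) and its arm ends near (422,127). The bowl is at (340,258) and the gift box at (351,145). The scene view shows the pail bar near (357,250) and the hook arm running from (265,148) to (222,166).

There are three cap-shaped candidates: yellow at top (277,141), teal at top (271,265), and the steel one on the jar under the pail. The steel one fits the description. I'll confirm it in an enlarged crop.

```bash
sed -i 's|f\["rotation"\]=np.array(f\["rotation"\]); |q=np.array(f["rotation"]); f["rotation"]=q if q.ndim==2 else R.from_quat([q[1],q[2],q[3],q[0]]).as_matrix(); |' h.py
python3 - <<'E'
from h import *
import pickle
D=pickle.load(open("D.pkl","rb"))
for f in D.values():
    q=f["rotation"]; f["rotation"]=R.from_quat([q[1],q[2],q[3],q[0]]).as_matrix()
pickle.dump(D,open("D.pkl","wb"))
t,s=D["top"]["image"],D["scene"]["image"]
def c(im,u,v,w,h,k=5):
    return cv2.resize(im[v:v+h,u:u+w],None,fx=k,fy=k,interpolation=cv2.INTER_CUBIC)
a=np.hstack([c(t,215,165,80,60),c(t,380,120,80,60)]) # 400x300 each
b=np.hstack([c(s,315,215,80,120,2.5),np.zeros((300,1,3),np.uint8),c(s,210,135,100,75,4)])
b=np.hstack([c(s,310,215,100,75,4),c(s,210,135,100,75,4)])
im=np.vstack([a,b]);cv2.imwrite("pics/crop1.png",im);print(im.shape)
T=D["top"]
for n,(u,v) in dict(bowl=(340,258),gift=(351,145),rj=(187,203)).items(): print(n,plane(T,u,v,.04).round(3))
E
```

```text
(600, 800, 3)
bowl [0.43  0.025 0.04 ]
gift [ 0.687 -0.002  0.04 ]
rj [0.556 0.374 0.04 ]
```

View pics/crop1.png

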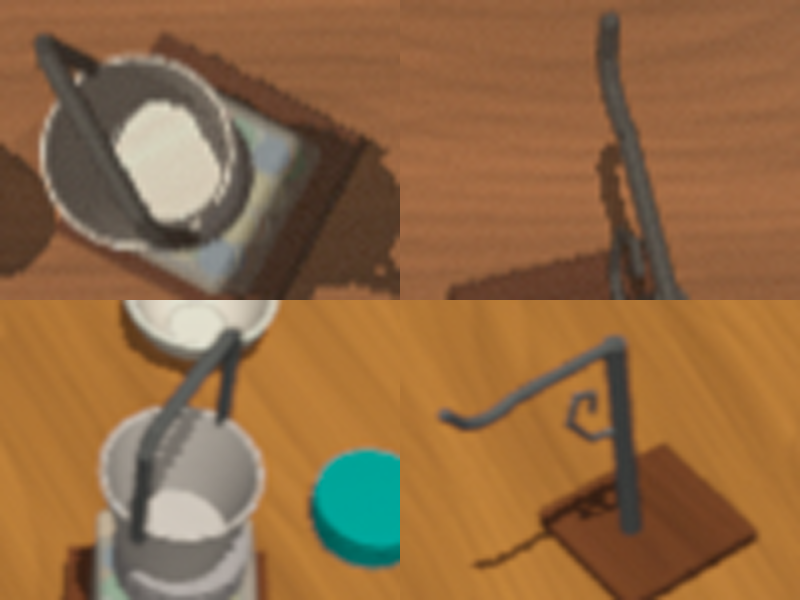

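The crop confirms it: a bare steel-grey cap under the pail at scene ~(352,283), unlike the teal one at (403,266) and the yellow one at (278,315). In the top view the bar corners are about (224,174) and (247,211), the rim centre is (243.6,195.4), the hook tip is (422,123.6) and the post top is (433,178).

```bash
python3 - <<'E'
from h import *
import pickle
D=pickle.load(open("D.pkl","rb"));T,S=D["top"],D["scene"]
def t(n,a,b):
    x,e=tri(ray(T,*a),ray(S,*b));print(n,x.round(4),np.round(e,4))
t("barA-far",(224.3,174.2),(346.2,251.2));t("barA-near?",(224.3,174.2),(368.7,224.5))
t("barB",(247,210.6),(368.7,224.5));t("barB?",(247,210.6),(346.2,251.2))
t("hooktip",(422,123.6),(221.2,163.2));t("posttop",(433,178),(263.2,146.2))
print("rim",plane(T,243.6,195.4,.183).round(4))
print("barA z",plane(T,224.3,174.2,.248).round(4),"barB z",plane(T,247,210.6,.248).round(4))
print("rim scene",plane(S,310+182/4,215+170/4,.183).round(4))
print("hooktip z.177",plane(T,422,124.5,.177),plane(S,221.2,163.2,.177),"post .166",plane(T,433,178,.170),plane(S,263.2,146.2,.166))
# base, holder corners via top mask
im=T["image"];h=cv2.cvtColor(im,cv2.COLOR_BGR2HSV)
# hook base corners by eye-free mask: dark reddish brown
for nm,(u,v,w,hh),z in(("base",(380,160,70,65),.014),("holder",(215,165,90,75),.036)):
    c=im[v:v+hh,u:u+w].astype(int); m=((c.max(2)<95)&(c[...,2]-c[...,0]>18)).astype(np.uint8)
    k=cv2.findContours(m,cv2.RETR_EXTERNAL,cv2.CHAIN_APPROX_NONE)[0];k=max(k,key=cv2.contourArea)
    b=cv2.boxPoints(cv2.minAreaRect(k))+[u,v];print(nm,b.round(1).tolist())
    P=np.array([plane(T,*p,z)[:2] for p in b]);print(P.round(3).tolist(),P.mean(0).round(4))
E
```

```text
barA-far [0.5965 0.2327 0.2427] [0.0013 0.0013]
barA-near? [0.5751 0.2272 0.2985] [0.0158 0.0158]
barB [0.5319 0.1953 0.2373] [0.0006 0.0006]
barB? [0.5518 0.1987 0.1737] [0.0199 0.0199]
hooktip [ 0.6992 -0.1272  0.1775] [0.0008 0.0008]
posttop [ 0.595  -0.1483  0.1683] [0. 0.]
rim [0.5627 0.2129 0.183 ]
barA z [0.5947 0.2319 0.248 ] barB z [0.5322 0.1927 0.248 ]
rim scene [0.5653 0.2157 0.183 ]
hooktip z.177 [ 0.69684915 -0.12681844  0.177     ] [ 0.69968283 -0.12849571  0.177     ] post .166 [ 0.59481742 -0.14773617  0.17      ] [ 0.59419794 -0.15073899  0.166     ]
base [[380.2, 183.5], [423.6, 159.1], [443.9, 195.3], [400.5, 219.8]]
[[0.601, -0.072], [0.658, -0.174], [0.572, -0.22], [0.515, -0.118]] [ 0.5864 -0.1461]
holder [[258.0, 182.0], [294.4, 181.1], [295.6, 231.4], [259.2, 232.3]]
[[0.604, 0.212], [0.605, 0.128], [0.49, 0.126], [0.488, 0.209]] [0.5469 0.1688]
```

Request:
move_arm(increments=[25.8,-23.4,-12.5,0,0.5,25.8,-23.4,-12.5,0,0.5,25.8,-23.4,-12.5,0,0.5,25.8,-23.4,-12.5,0,0.5,25.8,-23.4,-12.5,0,0.5,25.8,-23.4,-12.5,0,0.5,25.8,-23.4,-12.5,0,0.5,25.8,-23.4,-12.5,0,0.5])

```text
time: 0.77
tool_pos: [0.3817, -0.2959, 0.3314]
tool_rot: [-0.0, 0.973, 0.232, -0.0]
contact_force: [0.4, 0.4, -0.5]
gripper_width: 0.497
grasp_force: 0.0
```

Request:
move_arm(increments=[25.8,-23.4,0,0,0.5,25.8,-23.4,0,0,0.5,25.8,-23.4,0,0,0.5,25.8,-23.4,0,0,0.5,25.8,-23.4,0,0,0.5,25.8,-23.4,0,0,0.5,25.8,-23.4,0,0,0.5,25.8,-23.4,0,0,0.5])

```text
time: 1.43
tool_pos: [0.4815, -0.0357, 0.3309]
tool_rot: [-0.0, 0.973, 0.232, -0.0]
contact_force: [0.7, -0.8, 0.8]
gripper_width: 0.496
grasp_force: 0.0
```

Request:
move_arm(increments=[25.8,-23.4,0,0,0.5,25.8,-23.4,0,0,0.5,25.8,-23.4,0,0,0.5,25.8,-23.4,0,0,0.5,25.8,-23.4,0,0,0.5,25.8,-23.4,0,0,0.5,13,-12,0,0,0.5,0,0,0,-0.07,0.5])

```text
time: 2.1
tool_pos: [0.5627, 0.1775, 0.3299]
tool_rot: [-0.001, 0.963, 0.268, -0.001]
contact_force: [-0.3, -0.3, -0.4]
gripper_width: 0.496
grasp_force: 0.0
```

```bash
cat >> h.py <<'E'
def go(tgt,close_deg,m=None):
    "rows needed: tool-frame shift (mm) to world TCP target, and spin, from measured pose (tool down)"
    st=manip.state();q=st["tool_rot"];M=R.from_quat([q[1],q[2],q[3],q[0]]).as_matrix()
    d=M.T@(np.array(tgt)-st["tool_pos"]);c=np.degrees(np.arctan2(M[1,1],M[0,1]))
    dd=(close_deg-c+180)%360-180
    print("t",round(st["time"],2),"tcp",st["tool_pos"].round(4),"tilt",M[:,2].round(3),"close",c.round(2),"| shift mm",(d*1000).round(1),"spin",round(-np.radians(dd),3),"F",st["contact_force"].round(1),"w",round(st["gripper_width"],3),"g",round(st["grasp_force"],1),"j6",st["joint_pos"][5].round(2))
E
python3 - <<'E'
from h import *
go([.582,.2243,.229],-59)
f=grab("wrist");cv2.imwrite("pics/w1.png",f["image"])
for n,p in dict(A=[.5947,.2319,.248],B=[.5322,.1927,.248],mid=[.564,.2135,.248]).items(): print(n,proj(f,p).round(1))
import pickle;pickle.dump(f,open("w1.pkl","wb"))
E
```

```text
t 2.1 tcp [0.5627 0.1775 0.3299] tilt [-0.002  0.001 -1.   ] close -58.89 | shift mm [ 40.8 -29.9 100.9] spin 0.002 F [-0.3 -0.3 -0.4] w 0.496 g 0.0 j6 1.21
A [270.8 130.8]
B [276.9 234. ]
mid [272.9 183.5]
```

View pics/w1.png

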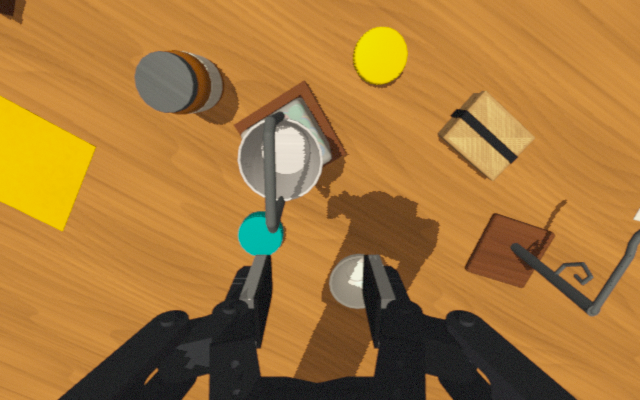

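The wrist view shows the bar from (270,118) to (273,229), nearly along the tool's x, as predicted to within a few pixels. The holder's corners are at (305,82), (237,128) and (343,155).

```bash
python3 - <<'E'
from h import *
import pickle
f=pickle.load(open("w1.pkl","rb"))
a=plane(f,270,118,.248);b=plane(f,273,229,.248);print(a.round(4),b.round(4),((a+b)/2).round(4),np.degrees(np.arctan2(*(a-b)[1::-1])).round(1),np.linalg.norm(a-b).round(4))
P=[plane(f,*p,.036)[:2].round(4) for p in((237,128),(305,82),(343,155))];print(P,"holder c",(P[0]+P[2])/2,np.linalg.norm(P[0]-P[1]),np.linalg.norm(P[1]-P[2]))
print("rim",plane(f,281,159,.183).round(4))
D=pickle.load(open("D.pkl","rb"));
print("post",tri(ray(f,592,310),ray(D["top"],433,178)))
E
```

```text
[0.6016 0.2362 0.248 ] [0.5342 0.197  0.248 ] [0.5679 0.2166 0.248 ] 30.2 0.0781
[array([0.5383, 0.2816]), array([0.6305, 0.2356]), array([0.5788, 0.1477])] holder c [0.55855 0.21465] 0.10303805122380756 0.10197695818173828
rim [0.5667 0.2162 0.183 ]
post (array([ 0.59367892, -0.14778376,  0.16840204]), [np.float64(0.0013680861584554462), np.float64(0.0013680861584552733)])
```

Request:
move_arm(increments=[21,-15,0,0,0.5,22,-15,0,0,0.5,0,0,25,0,0.5,0,0,30,0,0.5,0,0,26,0,0.5,0,0,14,0,0.5,0,0,6,0,0.5,0,0,0,0,0.5])

```text
time: 2.82
tool_pos: [0.5832, 0.2214, 0.2285]
tool_rot: [-0.0, 0.964, 0.265, -0.002]
contact_force: [-0.0, -0.2, -0.2]
gripper_width: 0.502
grasp_force: 0.0
```

```bash
python3 - <<'E'
from h import *
go([.584,.2257,.229],-59.3)
f=grab("wrist");cv2.imwrite("pics/w2.png",f["image"])
E
```

```text
t 2.82 tcp [0.5832 0.2214 0.2285] tilt [-0.003 -0.001 -1.   ] close -59.24 | shift mm [ 2.9 -3.3 -0.5] spin 0.001 F [-0.  -0.2 -0.2] w 0.502 g 0.0 j6 1.28
```

View pics/w2.png

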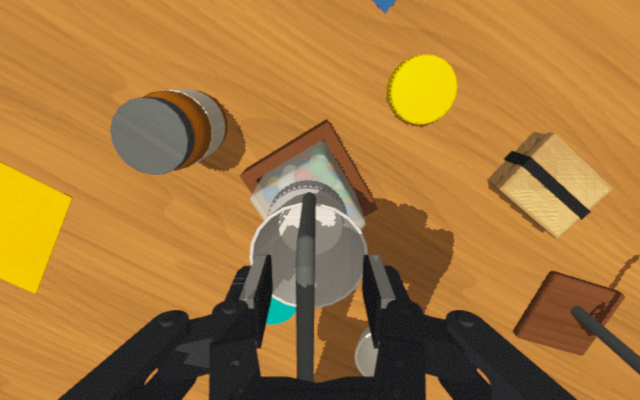

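The bar lies between the fingers at column 305, against a finger midline of about 317, so it is about 3 mm off. I'll correct that and close.

Request:
move_arm(increments=[2,-3,0,0,0.5,0,0,0,0,0,0,0,0,0,0,0,0,0,0,0,0,0,0,0,0,0,0,-3,0,0,0,0,-6,0,0,0,0,-10,0,0])

```text
time: 3.53
tool_pos: [0.5834, 0.2253, 0.248]
tool_rot: [0.0, 0.964, 0.266, -0.002]
contact_force: [-0.2, 0.6, -1.9]
gripper_width: 0.073
grasp_force: 58.4
```

```bash
python3 - <<'E'
from h import *
go([.584,.2257,.259],-59.3)
E
```

```text
t 3.53 tcp [0.5834 0.2253 0.248 ] tilt [-0.003 -0.001 -1.   ] close -59.19 | shift mm [  0.7  -0.1 -11. ] spin 0.002 F [-0.2  0.6 -1.9] w 0.073 g 58.4 j6 1.28
```

Request:
move_arm(increments=[0,0,-14,0,0,0,0,-14,0,0,-1,12,0,0,0,-1.2,22,0,0,0,-1.8,32,0,0,0,-1.8,34,0,0,0,-1.8,34,0,0,0,-1.8,34,0,0,0])

```text
time: 4.2
tool_pos: [0.6631, 0.0742, 0.2778]
tool_rot: [0.0, 0.964, 0.266, 0.0]
contact_force: [0.7, 0.5, -1.5]
gripper_width: 0.07
grasp_force: 58.5
```

Request:
move_arm(increments=[-1.8,34,0,0,0,-1.8,34,0,0,0,-1.8,34,0,0,0,-1.8,34,0,0,0,-1.8,32,0,0,0,-1.2,18,0,-0.05,0,-0.5,7,0,-0.1,0,0,0,0,-0.11,0])

```text
time: 4.87
tool_pos: [0.7528, -0.0984, 0.2769]
tool_rot: [0.0, 0.921, 0.389, -0.0]
contact_force: [0.4, -0.5, -1.7]
gripper_width: 0.068
grasp_force: 58.6
```

Request:
move_arm(increments=[0,0,0,-0.12,0,0,0,0,-0.12,0,0,0,0,-0.12,0,0,0,0,-0.12,0,0,0,0,-0.12,0,0,0,0,-0.12,0,0,0,0,-0.11,0,0,0,0,-0.1,0])

```text
time: 5.53
tool_pos: [0.7522, -0.0958, 0.2775]
tool_rot: [0.0, 0.648, 0.762, -0.0]
contact_force: [-0.5, 0.5, -0.8]
gripper_width: 0.065
grasp_force: 58.6
```

```bash
python3 - <<'E'
from h import *
import pickle
go([.7513,-.0944,.181],11.7)
W=grab("wrist");T=grab("top");S=grab("scene");pickle.dump((W,T,S),open("h1.pkl","wb"))
c=lambda im,u,v,w,h,k:cv2.resize(im[v:v+h,u:u+w],None,fx=k,fy=k,interpolation=cv2.INTER_CUBIC)
a=np.hstack([c(T["image"],370,80,100,75,4),c(S["image"],170,120,100,75,4)])
b=np.hstack([c(W["image"],0,0,640,400,.625),c(T["image"],215,165,80,50,5)])
cv2.imwrite("pics/h1.png",np.vstack([a,b]))
E
```

```text
t 5.53 tcp [ 0.7522 -0.0958  0.2775] tilt [ 0. -0. -1.] close 9.27 | shift mm [ 1.6 -0.7 96.5] spin -0.042 F [-0.5  0.5 -0.8] w 0.065 g 58.6 j6 -0.39
```

View pics/h1.png

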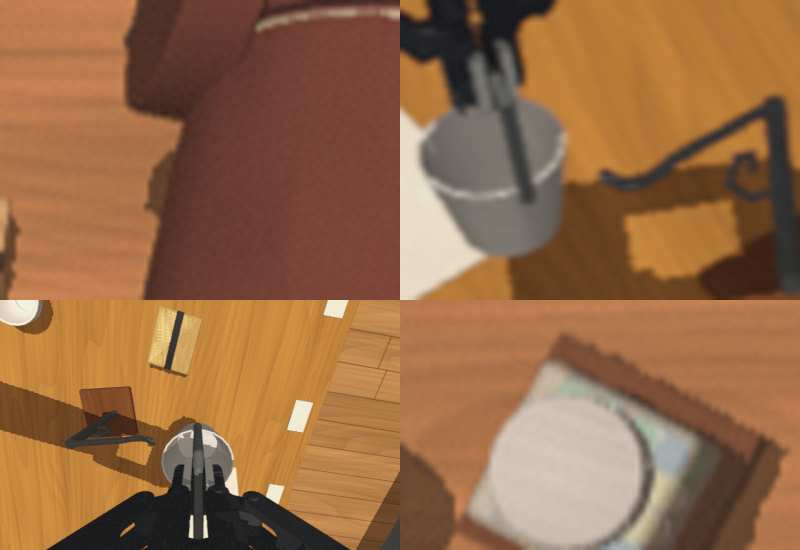

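The pail hangs level in the grip, with its rim centre at wrist ~(316,255). The hook tip is at wrist ~(245,224) and the post top at ~(109,229). The freed cap shows in the top view, centred at ~(248,200). Next I'll check the alignment.

```bash
python3 - <<'E'
from h import *
import pickle
W,T,S=pickle.load(open("h1.pkl","rb"))
t=plane(W,245,224,.177);p=plane(W,109,229,.166);print("tip",t,"post",p,np.degrees(np.arctan2(*(t-p)[1::-1])),np.linalg.norm((t-p)[:2]))
tt=tri(ray(S,170+203/4,120+177/4),ray(W,245,224));print("tip tri",tt)
print("post S",plane(S,170+375/4,120+102/4,.166))
print("bar end W",plane(W,317,200,.2965))
# post base from scene/top crops; cap by ellipse mask
im=T["image"][165:215,215:295].astype(int)
g=((im.max(2)-im.min(2)<38)&(im.min(2)>120)).astype(np.uint8);g=cv2.morphologyEx(g,cv2.MORPH_OPEN,np.ones((3,3)))
k=max(cv2.findContours(g,0,1)[0],key=cv2.contourArea);c,r=cv2.minEnclosingCircle(k);print("cap px",c[0]+215,c[1]+165,r,plane(T,c[0]+215,c[1]+165,.128).round(4),"r m",r*.733/361)
print("eye",plane(T,248.2,200,.128))
E
```

```text
tip [ 0.700466   -0.12302203  0.177     ] post [ 0.58950318 -0.15034437  0.166     ] 13.832746977967647 0.11427711589519234
tip tri (array([ 0.70196917, -0.12091865,  0.18179902]), [np.float64(0.0007288902156853696), np.float64(0.0007288902156852173)])
post S [ 0.59218597 -0.15235667  0.166     ]
bar end W [ 0.74607389 -0.05506126  0.2965    ]
cap px 249.00052642822266 199.42623901367188 19.52907371520996 [0.5583 0.2138 0.128 ] r m 0.03965321615858421
eye [0.55712436 0.21547647 0.128     ]
```

```bash
python3 - <<'E'
from h import *
import pickle
W,T,S=pickle.load(open("h1.pkl","rb"))
tcp=np.array([.7522,-.0958,.2775]);a=np.radians(99.27);b=np.array([np.cos(a),np.sin(a),0])
print("cam eye rel",(W["eye"]-tcp).round(3),"axis",W["rotation"][:,2].round(3))
for off in(.021,0.005):
  m=tcp+[0,0,.019]-off*b
  for n,q in dict(end=m+.035*b,legfoot=m+.037*b-[0,0,.065],rimc=m-[0,0,.065],rimfar=m-[0,0,.065]+.037*b,rimnear=m-[0,0,.065]-.037*b).items(): print(off,n,"W",proj(W,q).round(1),"S crop",((proj(S,q)-[170,120])*4+[400,0]).round(0))
print("tcp S",((proj(S,tcp)-[170,120])*4+[400,0]).round(0))
E
```

```text
cam eye rel [-0.013  0.082  0.142] axis [ 0.051 -0.317 -0.947]
0.021 end W [315.7 262.7] S crop [502.  84.]
0.021 legfoot W [316.2 205.5] S crop [527. 186.]
0.021 rimc W [316.2 261.2] S crop [492. 144.]
0.021 rimfar W [316.2 205.5] S crop [527. 186.]
0.021 rimnear W [316.2 311. ] S crop [459. 103.]
0.005 end W [315.7 226.8] S crop [518. 103.]
0.005 legfoot W [316.1 179.3] S crop [542. 205.]
0.005 rimc W [316.2 237.9] S crop [507. 162.]
0.005 rimfar W [316.1 179.3] S crop [542. 205.]
0.005 rimnear W [316.2 290.1] S crop [474. 120.]
tcp S [496.  98.]
```

Request:
move_arm(increments=[0,0,0,-0.06,0,2.4,-2.5,12,0,0,0,0,24,0,0,0,0,24,0,0,0,0,24,0,0,0,0,12.5,0,0,0,-10,0,0,0,0,-15,0,0,0])

```text
time: 6.35
tool_pos: [0.724, -0.0978, 0.1779]
tool_rot: [-0.002, 0.627, 0.779, -0.001]
contact_force: [0.3, -0.0, -0.7]
gripper_width: 0.068
grasp_force: 58.6
```

Request:
move_arm(increments=[0,-15,0,0,0,0,-15,0,0,0,0,-13,0,0,0,0,-8,0,0,0,0,-4,0,0,0,0,0,0,0,0])

```text
time: 6.85
tool_pos: [0.6707, -0.1102, 0.1809]
tool_rot: [0.0, 0.627, 0.779, 0.0]
contact_force: [1.6, 0.4, -1.8]
gripper_width: 0.068
grasp_force: 58.6
```

```bash
python3 - <<'E'
from h import *
import pickle
go([.6712,-.1115,.149],12.7)
W=grab("wrist");S=grab("scene");pickle.dump((W,S),open("h2.pkl","wb"))
c=lambda im,u,v,w,h,k:cv2.resize(im[v:v+h,u:u+w],None,fx=k,fy=k,interpolation=cv2.INTER_CUBIC)
cv2.imwrite("pics/h2.png",np.hstack([c(S["image"],200,120,80,80,5),c(W["image"],180,120,240,240,1.6667)]))
E
```

```text
t 6.85 tcp [ 0.6707 -0.1102  0.1809] tilt [ 0. -0. -1.] close 12.36 | shift mm [-1.3  0.2 31.9] spin -0.006 F [ 1.6  0.4 -1.8] w 0.068 g 58.6 j6 -0.49
```

View pics/h2.png

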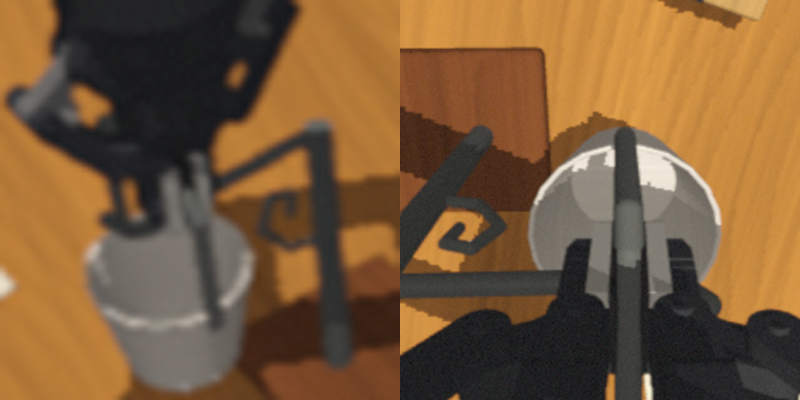

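The hook passes under the bar: its tip is out at the left of the scene crop and its arm runs between the bar and the rim. Now I'll lower the pail.

Request:
move_arm(increments=[0,0,8,0,0,0,0,8,0,0,0,0,5,0,0,0,0,4,0,0,0,0,3,0,0,0,0,2,0,0,0,0,0,0,0])

```text
time: 7.53
tool_pos: [0.6711, -0.11, 0.1508]
tool_rot: [-0.0, 0.626, 0.78, -0.0]
contact_force: [0.5, 1.0, -1.3]
gripper_width: 0.071
grasp_force: 58.9
```

Request:
move_arm(increments=[0,0,1.5,0,0,0,0,1,0,0,0,0,0,0,0])

```text
time: 7.78
tool_pos: [0.6716, -0.1101, 0.1501]
tool_rot: [0.001, 0.626, 0.78, 0.0]
contact_force: [-2.1, 2.0, 5.1]
gripper_width: 0.071
grasp_force: 59.3
```

Request:
move_arm(increments=[0,0,1,0,0,0,0,0,0,0])

```text
time: 7.95
tool_pos: [0.6717, -0.1101, 0.1498]
tool_rot: [0.001, 0.626, 0.78, 0.0]
contact_force: [-5.0, 1.9, 7.0]
gripper_width: 0.074
grasp_force: 59.5
```

Request:
move_arm(increments=[0,0,1,0,0,0,0,0,0,0])

```text
time: 8.12
tool_pos: [0.6718, -0.1101, 0.1497]
tool_rot: [0.001, 0.626, 0.78, 0.0]
contact_force: [-5.8, 2.1, 9.4]
gripper_width: 0.064
grasp_force: 59.8
```

Request:
move_arm(increments=[0,0,-2,0,0,0,0,0,0,0.1,0,0,0,0,0.2,0,0,0,0,0.35,0,0,0,0,0.45,0,0,0,0,0.45,0,0,0,0,0.45])

```text
time: 8.7
tool_pos: [0.671, -0.11, 0.1479]
tool_rot: [-0.0, 0.626, 0.78, -0.0]
contact_force: [-0.0, -0.2, 0.3]
gripper_width: 0.451
grasp_force: 0.0
```

```bash
python3 - <<'E'
from h import *
go([.6712,-.1115,.149],12.7)
W=grab("wrist");S=grab("scene")
c=lambda im,u,v,w,h,k:cv2.resize(im[v:v+h,u:u+w],None,fx=k,fy=k,interpolation=cv2.INTER_CUBIC)
cv2.imwrite("pics/h3.png",np.hstack([c(S["image"],200,120,80,80,5),c(W["image"],180,120,240,240,1.6667)]))
E
```

```text
t 8.7 tcp [ 0.671  -0.11    0.1479] tilt [-0.  0. -1.] close 12.43 | shift mm [-1.5 -0.1 -1.1] spin -0.005 F [-0.  -0.2  0.3] w 0.451 g 0.0 j6 -0.49
```

View pics/h3.png

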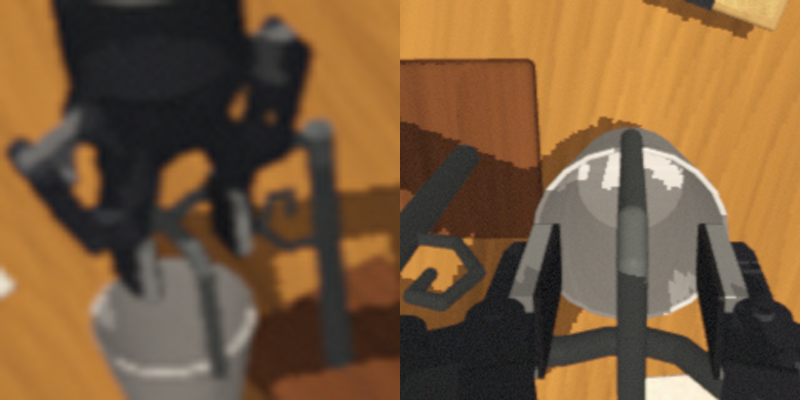

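The pail hangs in the hook's dip, the bar sits free between the opened fingers and there's no force on the gripper. I'll retreat upwards and go over to the cap.

Request:
move_arm(increments=[0,0,-5,0,0.45,0,0,-10,0,0.45,0,0,-25,0,0.45,0,0,-35,0,0.45,0,0,-30,0,0.45,15,-2,-10,0,1,30,-4,0,0,1,35,-4,0,0,1])

```text
time: 9.47
tool_pos: [0.6446, -0.0343, 0.2659]
tool_rot: [0.002, 0.627, 0.779, 0.001]
contact_force: [-0.5, 0.0, -0.9]
gripper_width: 0.855
grasp_force: 0.0
```

Request:
move_arm(increments=[36,-4,0,0,1,36,-4,0,0,1,36,-4,0,0,1,36,-4,0,0,1,36,-4,0,0,1,36,-4,0,0,1,30,-4,0,0,1,15,-2,0,0,1])

```text
time: 10.13
tool_pos: [0.5567, 0.2179, 0.2639]
tool_rot: [-0.0, 0.625, 0.781, 0.001]
contact_force: [0.3, -0.1, 0.5]
gripper_width: 1.001
grasp_force: 0.0
```

Request:
move_arm(increments=[0,0,0,0.1,1,0,0,0,0.12,1,0,0,0,0.12,1,0,0,0,0.12,1,0,0,0,0.12,1,0,0,0,0.1,1,0,0,0,0.04,1,0,0,0,0,1])

```text
time: 10.8
tool_pos: [0.5582, 0.2147, 0.2637]
tool_rot: [-0.0, 0.861, 0.509, 0.0]
contact_force: [0.9, 0.9, -0.3]
gripper_width: 0.999
grasp_force: 0.0
```

```bash
python3 - <<'E'
from h import *
import pickle
go([.558,.2145,.15],-29)
W=grab("wrist");T=grab("top");S=grab("scene");pickle.dump((W,T,S),open("c1.pkl","wb"))
print("pred cap W",proj(W,[.558,.2145,.128]).round(1),"T",proj(T,[.558,.2145,.128]).round(1),"S",proj(S,[.558,.2145,.128]).round(1))
c=lambda im,u,v,w,h,k:cv2.resize(im[v:v+h,u:u+w],None,fx=k,fy=k,interpolation=cv2.INTER_CUBIC)
b=np.hstack([c(S["image"],200,120,80,40,5),c(S["image"],310,235,80,40,5)])
cv2.imwrite("pics/c1.png",np.vstack([c(W["image"],80,20,480,220,1.6667),b]))
E
```

```text
t 10.8 tcp [0.5582 0.2147 0.2637] tilt [ 0.  0. -1.] close -28.83 | shift mm [-4.000e-01 -1.000e-01  1.137e+02] spin 0.003 F [ 0.9  0.9 -0.3] w 0.999 g 0.0 j6 0.75
pred cap W [316.3 189. ] T [248.7 199.6] S [356.5 272.3]
```

View pics/c1.png

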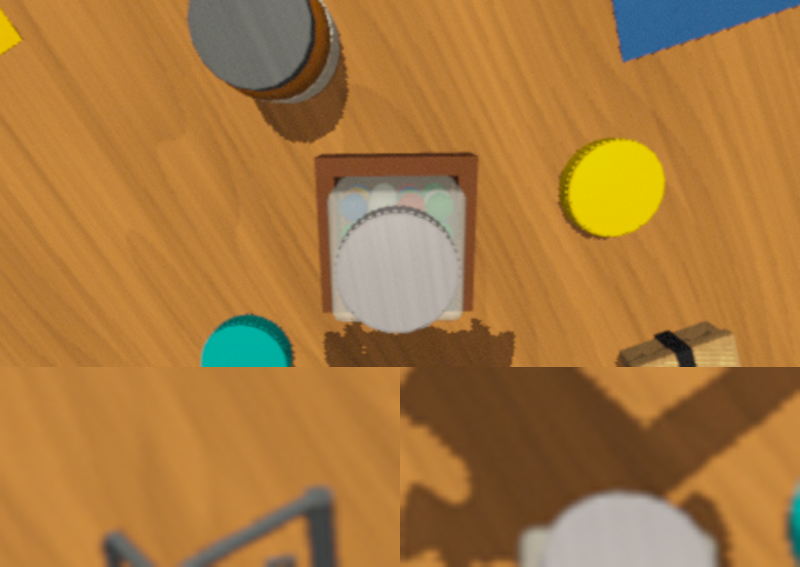

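The pail hangs on the hook in the lower left of the crop. The steel cap is clear, centred at wrist ~(319,182) and predicted at (316,189). The jar's sides are almost parallel to the tool axes. Next I'll refine the cap centre with a mask.

```bash
python3 - <<'E'
from h import *
import pickle
W,T,S=pickle.load(open("c1.pkl","rb"))
def cap(f,u,v,r,lo):
    u,v=int(u),int(v);c=f["image"][v-r:v+r,u-r:u+r].astype(int);g=((c.max(2)-c.min(2)<26)&(c.min(2)>lo)).astype(np.uint8)
    g=cv2.morphologyEx(g,cv2.MORPH_OPEN,np.ones((3,3)));k=max(cv2.findContours(g,0,1)[0],key=cv2.contourArea)
    e=cv2.fitEllipse(cv2.convexHull(k));p=(e[0][0]+u-r,e[0][1]+v-r);return p,e[1]
for n,f,p,r in(("W",W,(319,182),55),("S",S,(356,272),30),("T",T,(249,200),25)):
    try:
        q,ax=cap(f,*p,r,140);print(n,np.round(q,1),np.round(ax,1),plane(f,*q,.128).round(4))
    except Exception as ex:print(n,ex)
q=cap(W,319,182,55,140)[0];q2=cap(S,356,272,30,140)[0];print(tri(ray(W,*q),ray(S,*q2)))
E
```

```text
W [323.2 176.1] [75.2 93.1] [0.5686 0.2218 0.128 ]
S [353.8 274.7] [27.7 38.6] [0.5651 0.217  0.128 ]
T [267.8 194. ] [ 7.8 11.5] [0.569  0.1755 0.128 ]
(array([0.5703955 , 0.22488708, 0.14230741]), [np.float64(0.00034123985284927364), np.float64(0.00034123985284932454)])
```

```bash
python3 - <<'E'
from h import *
import pickle
W,T,S=pickle.load(open("c1.pkl","rb"))
g=cv2.GaussianBlur(cv2.cvtColor(W["image"],cv2.COLOR_BGR2GRAY),(5,5),1)
print("hough",cv2.HoughCircles(g[120:250,250:390],cv2.HOUGH_GRADIENT_ALT,1,20,param1=150,param2=.6,minRadius=32,maxRadius=46))
print("W eye",plane(W,318.5,182,.128).round(4))
# holder outer top corners in W (z .036): back edge (316,155),(477,155) crop
P=[plane(W,80+u/1.6667,20+v/1.6667,.036)[:2] for u,v in((316,158),(477,156))]
ex=P[1]-P[0];n=np.array([-ex[1],ex[0]])/np.linalg.norm(ex);mid=(P[0]+P[1])/2
print("w",np.linalg.norm(ex),"ang",np.degrees(np.arctan2(ex[1],ex[0])),"centre",mid-n*.0525,mid+n*.0525)
c=S["image"][255:300,325:390].astype(int);sat=c.max(2)-c.min(2)
for v in(10,15,20,25): print(v+255,(np.where((sat[v]<25)&(c[v].min(1)>150))[0]+325)[[0,-1]])
for u in(20,25,30,35,40): 
  w=np.where((sat[:,u]<25)&(c[:,u].min(1)>150))[0]+255;print(u+325,w[[0,-1]])
E
```

```text
hough [[[67.      67.      41.38149]]]
W eye [0.5626 0.2191 0.128 ]
w 0.1027624560984454 ang -28.10241516552174 centre [0.56134496 0.21614365] [0.61080512 0.30876488]
265 [343 366]
270 [338 371]
275 [337 371]
280 [336 370]
345 [263 298]
350 [261 287]
355 [261 299]
360 [262 299]
365 [264 299]
```

Request:
move_arm(increments=[3.6,1.8,10,0,1,0,0,30,0,1,0,0,35,0,1,0,0,30,0,1,0,0,20,0,1,0,0,10,0,1,0,0,5,0,1,0,0,5,0,1])

```text
time: 11.62
tool_pos: [0.5624, 0.2168, 0.1184]
tool_rot: [0.0, 0.861, 0.509, 0.0]
contact_force: [-0.7, -0.2, -0.1]
gripper_width: 1.004
grasp_force: 0.0
```

Request:
move_arm(increments=[0,0,5,0,1,0,0,5,0,1,0,0,5,0,1,0,0,5,0,1,0,0,4,0,1,0,0,0,0,1])

```text
time: 12.12
tool_pos: [0.5614, 0.2165, 0.0933]
tool_rot: [-0.0, 0.861, 0.509, -0.001]
contact_force: [-0.3, -0.5, -0.4]
gripper_width: 1.0
grasp_force: 0.0
```

```bash
python3 - <<'E'
from h import *
go([.5615,.217,.094],-29)
f=grab("wrist");cv2.imwrite("pics/g1.png",f["image"][40:,90:550])
E
```

```text
t 12.12 tcp [0.5614 0.2165 0.0933] tilt [-0.002 -0.    -1.   ] close -28.82 | shift mm [ 0.5 -0.1 -0.7] spin 0.003 F [-0.3 -0.5 -0.4] w 1.0 g 0.0 j6 0.75
```

View pics/g1.png

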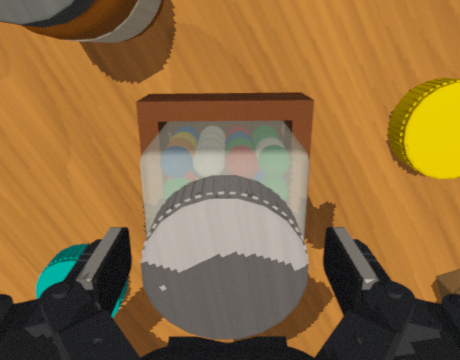

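The cap sits between the fingers with its edges at columns 141 and 308, about 1 mm off centre, and the tips are beside the cap. I'll close the gripper.

Request:
move_arm(increments=[0,-0.7,0,0,0.8,0,0,0,0,0.6,0,0,0,0,0.4,0,0,0,0,0,0,0,0,0,0,0,0,0,0,0])

```text
time: 12.67
tool_pos: [0.5613, 0.2173, 0.095]
tool_rot: [-0.0, 0.861, 0.509, 0.0]
contact_force: [-4.2, 1.2, 4.7]
gripper_width: 0.738
grasp_force: 65.4
```

```bash
python3 - <<'E'
from h import *
go([.5614,.2165,.0933],-28.8);print(manip.state()["ft_torque"].round(2))
E
```

```text
t 12.67 tcp [0.5613 0.2173 0.095 ] tilt [-0.  0. -1.] close -28.81 | shift mm [-0.6  0.5  1.7] spin -0.0 F [-4.2  1.2  4.7] w 0.738 g 65.4 j6 0.75
[ 0.12  0.58 -0.05]
```

Request:
move_arm(increments=[0,-1.2,-1.5,0,0,0,0,0,0,0,0,0,0,-0.05,0,0,0,0,-0.08,0,0,0,0,-0.08,0,0,0,0,-0.08,0,0,0,0,0,0])

```text
time: 13.25
tool_pos: [0.5607, 0.2175, 0.0955]
tool_rot: [0.0, 0.778, 0.628, 0.0]
contact_force: [0.5, 0.2, -1.5]
gripper_width: 0.736
grasp_force: 67.1
```

```bash
python3 - <<'E'
from h import *
go([.5614,.2165,.0933],-28.8+75);print(manip.state()["ft_torque"].round(2))
E
```

```text
t 13.25 tcp [0.5607 0.2175 0.0955] tilt [ 0.001  0.    -1.   ] close -12.13 | shift mm [-0.9  0.9  2.2] spin -1.018 F [ 0.5  0.2 -1.5] w 0.736 g 67.1 j6 0.46
[ 0.09 -0.23  0.1 ]
```

Request:
move_arm(increments=[0,0,-0.2,-0.08,0,0,0,-0.2,-0.09,0,0,0,-0.2,-0.09,0,0,0,-0.2,-0.09,0,0,0,-0.2,-0.09,0,0,0,-0.2,-0.09,0])

```text
time: 13.75
tool_pos: [0.5603, 0.2178, 0.0964]
tool_rot: [-0.0, 0.586, 0.81, 0.0]
contact_force: [0.7, 1.9, -2.8]
gripper_width: 0.739
grasp_force: 66.9
```

```bash
python3 - <<'E'
from h import *
go([.5614,.2165,.0933],-28.8+75);print(manip.state()["ft_torque"].round(2))
E
```

```text
t 13.75 tcp [0.5603 0.2178 0.0964] tilt [ 0.     0.001 -1.   ] close 18.24 | shift mm [-1.6  0.7  3.1] spin -0.488 F [ 0.7  1.9 -2.8] w 0.739 g 66.9 j6 -0.07
[ 0.34 -0.18 -0.28]
```

Request:
move_arm(increments=[0,0,-0.2,-0.09,0,0,0,-0.2,-0.09,0,0,0,-0.2,-0.09,0,0,0,0,-0.09,0,0,0,0,-0.08,0,0,0,0,-0.05,0,0,0,0,0,0,0,0,0,0,0])

```text
time: 14.42
tool_pos: [0.5603, 0.2174, 0.0974]
tool_rot: [0.0, 0.374, 0.927, -0.0]
contact_force: [0.3, 0.0, -0.6]
gripper_width: 0.737
grasp_force: 67.1
```

```bash
python3 - <<'E'
from h import *
import pickle
go([.5614,.2165,.0933],-28.8+75);print(manip.state()["ft_torque"].round(2))
f=grab("wrist");pickle.dump(f,open("k1.pkl","wb"))
E
```

```text
t 14.42 tcp [0.5603 0.2174 0.0974] tilt [ 0. -0. -1.] close 46.08 | shift mm [-1.4  0.1  4.1] spin -0.002 F [ 0.3  0.  -0.6] w 0.737 g 67.1 j6 -0.56
[0.03 0.08 0.04]
```

The torque has dropped to about zero and the load equals the cap's weight, so it looks free. I'll test this with a small lift, watching for the jar's 6 N.

Request:
move_arm(increments=[0,0,-1,0,0,0,0,-1,0,0,0,0,0,0,0])

```text
time: 14.72
tool_pos: [0.5605, 0.2176, 0.1]
tool_rot: [0.0, 0.373, 0.928, 0.0]
contact_force: [0.5, -0.4, -1.9]
gripper_width: 0.74
grasp_force: 67.1
```

Request:
move_arm(increments=[0,0,-1,0,0,0,0,-1,0,0,0,0,0,0,0,0,0,0,0,0])

```text
time: 15.05
tool_pos: [0.5604, 0.2176, 0.1018]
tool_rot: [0.0, 0.373, 0.928, 0.0]
contact_force: [-0.6, -0.2, -1.3]
gripper_width: 0.734
grasp_force: 67.1
```

Request:
move_arm(increments=[0,0,-4,0,0,0,0,-6,0,0,0,0,-8,0,0,0,0,-9,0,0,0,0,-9,0,0,0,0,-6,0,0,0,0,-4,0,0,0,0,0,0,0])

```text
time: 15.72
tool_pos: [0.5611, 0.2178, 0.1494]
tool_rot: [0.001, 0.373, 0.928, 0.001]
contact_force: [-0.9, -0.4, -0.6]
gripper_width: 0.737
grasp_force: 67.2
```

```bash
python3 - <<'E'
from h import *
go([.5604,.2176,.147],46)
c=lambda im,u,v,w,h,k:cv2.resize(im[v:v+h,u:u+w],None,fx=k,fy=k,interpolation=cv2.INTER_CUBIC)
S=grab("scene")["image"];W=grab("wrist")["image"]
cv2.imwrite("pics/z1.png",np.vstack([np.hstack([c(S,310,225,100,75,4),c(S,200,135,100,75,4)]),c(W,0,80,640,240,1.25)]))
E
```

```text
t 15.72 tcp [0.5611 0.2178 0.1494] tilt [ 0.003  0.001 -1.   ] close 46.24 | shift mm [ 0.4 -0.6  2.4] spin 0.004 F [-0.9 -0.4 -0.6] w 0.737 g 67.2 j6 -0.56
```

View pics/z1.png

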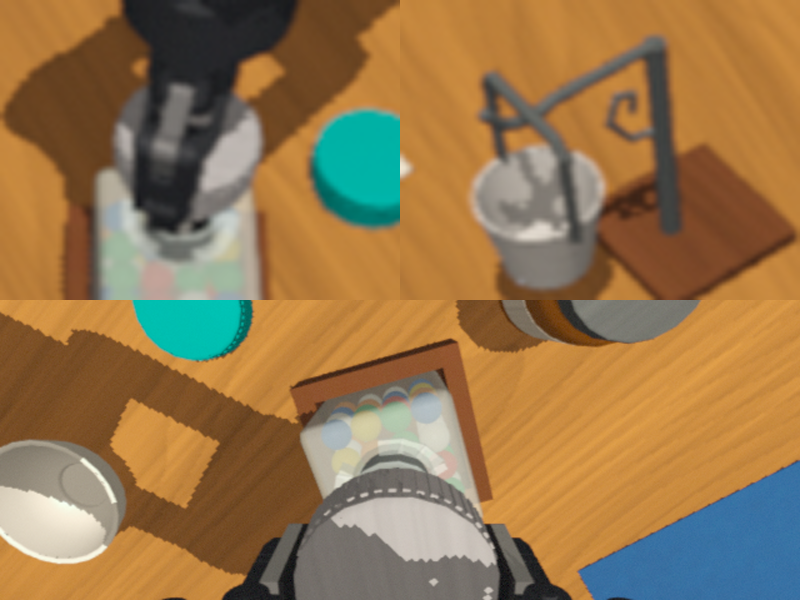

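The cap is held level above the open mouth, the jar sits in its holder and the pail hangs on the hook. I'll hand the job in after a short settle.

Request:
move_arm(increments=[0,0,0,0,0,0,0,0,0,0])

```text
time: 15.98
tool_pos: [0.5598, 0.2174, 0.1468]
tool_rot: [-0.001, 0.373, 0.928, -0.0]
contact_force: [0.1, -0.3, -0.8]
gripper_width: 0.74
grasp_force: 67.2
```

```bash
python3 -c "
from plant import manip
print(manip.job_done())"
```

```text
the job is handed in; nothing more can be done
None
```

The pail hangs on the hook, released. The cap is unscrewed and held level about 3 cm above the open jar, which stayed in its holder. I handed the job in at about 16 s; no verdict was returned.

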